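# Refit the dryer's timer unit and its push-to-start knob

## Robot

A 6-joint arm with a two-finger parallel gripper is mounted at the origin on the work surface. World frame = base frame: x ahead of the robot, y to its left, z up, the work surface at z = 0. Lengths are in m, angles in rad, forces in N, time in s.
With the tool pointing down it reaches from about 0.425 to 0.95 m from the base axis. Payload 14.7 kg.
Tool frame: the origin (TCP) lies midway between the tips of the shut fingers; the grasp point (between the pads) lies 19 mm behind it; z points along the fingers, y is the line along which they close (so a half turn about z gives the same grasp; the last joint's range is limited). The gripper opens to 85 mm and grips with 20 to 120 N. Pads are 22 mm wide; open, the fingers measure 114 mm over their backs; the gripper's body (76 mm by 85 mm) begins 54 mm behind the grasp point. The pads swing forward as they close: fully open they stand 13 mm farther back than shut.
Start: joints at [-1.29, 0.48, 1.596, -0, 1.065, -0.047], TCP at [0.209, -0.615, 0.231] pointing down, gripper open.
Joint ranges: [-2.75, 2.75], [-0.82, 2.05], [0.23, 2.67], [-1.56, 4.7], [0.09, 2.69], [-2.92, 2.92]. Speed limits (rad/s): [1.89, 1.89, 2.39, 3.01, 3.01, 3.01].

## Interface

Orientations are given as a 3x3 rotation matrix whose columns are the frame's x, y, z axes.
In Python, from station import monitor, cams, job_done gives the robot as it stands.
- The arm moves only by the shell command python3 -m pendant 'ROWS' [FORCE]. ROWS is JSON, one flat list of numbers, 5 for each row, row after row: the finger opening in cm, from 0 to 8.54, then the shift along the tool's x, y, z in cm, then the turn about the tool's z in degrees. In form: [jaw, x, y, z, yaw, jaw, x, y, z, yaw, ...]. A call has 1 to 10 rows; each row shifts and turns the commanded pose from where the row before left it, along the tool's axes as they then stand; what a row does not reach is not made up. A row lasts 1/8 s, in which the tool goes at most 62.5 mm and 10.7 degrees, less where a joint would pass 70% of its speed; a pose out of reach is approached as far as the arm can. A call is refused whole if a number of a shift passes 6.25 or a number of a turn 10.7, either way. A call with a gripper value outside its range is refused whole. The fingers move at their own pace and stop on an object; FORCE is the grip in N (left out, the last holds). Time passes only in rows, so rows that do not move let the fingers close. It gives the time, the measured TCP pose, the force, the opening and the grip force at its end, in the units of the state.
- monitor.get_state(): the state, without advancing time (a new reading comes with each control period).
- cams.camera(name): name is "side" or "top"; returns a dict with "frame" (384x512x3 uint8, red, green, blue), "vertical_fov" (degrees; the focal length in pixels is half the picture's height over the tangent of half this angle, whatever the lens; pixels are square), "cx", "cy" (the principal point, pixels), "distortion" ([k1, k2, p1, p2, k3] as OpenCV has them; the pictures are not rectified), "world_from_camera" (4x4, takes a point from camera to world coordinates). Camera axes: x right, y down, z forward; pixel columns grow to the right and rows downward; lengths in m; the calibration is good to about 2 mm. A picture is of the moment at which its call begins. There is no depth.
- job_done(): hands the job in; it is judged then, once.
The state is a dict: "clock": time; "joint_positions": joint angles; "joint_velocities": joint speeds; "joint_efforts": joint torques, N m; "position": TCP position; "tcp_rot": TCP orientation; "contact_force": force on the tool from outside, world axes, zero at the start; "torque": the same for the moment, N m; "grip_width": opening from 0.0 (shut) to 1.0 (fully open); "grasp_force": force on a finger pad.
Only numpy, scipy, OpenCV 4.12 (cv2) and the standard library are available. Lean on these libraries where they do the work, as an engineer would, in place of code of your own. Each camera call takes 0.05 s, during which the arm holds its last target. There are 200 camera calls.

## Task

The dryer's control console lies on its back on the bench, with its timer unit not yet slid home and the timer knob standing loose beside it. Push the timer unit along its track until the spring catch clicks and it stands against its stop; then take the knob with the bar grip and pointed nose, turn it so that its nose is over the white line of the dial (the flat of its bore then matches the flat of the D-shaft), push it fully down onto the shaft and keep pressing so that the push-to-start shaft is held in as far as it goes. Finish while still holding the knob pressed in, and leave the other things on the bench where they are.

Things in the scene. Friction and masses are not known exactly. Their poses are not given: they have to be found in the camera images.
- timer (a joint): travel of the timer unit along its track in the console, m: starts between 0 and 0.025; 0.060 is home, against its stop. Rubs with about 3 N; the spring catch adds up to about 7 N between 0.047 and 0.055, then pulls the unit home and holds it
- console: white dryer console with dark end caps, lying fixed, face up: 560 (y) x 150 (x) x 80 mm. Origin: centre of its underside; -x is its long edge near the robot. The timer unit is in the open bay of its -y half and slides in +y; two black knobs (30 mm high) are fitted on its +y half. Nothing else stands over 95 mm above the bench but the unit's ridge, dial and shaft
- timer_push (a point): middle of the outer (-y) face of the finger ridge on the timer unit's trailing edge: push here along the point's +y, which is the console's +y; z up. The grey ridge, 70 mm wide (x), 8 mm thick, 18 mm high, stands on the unit's grey 103 x 110 mm bezel, whose top is 9 mm below this point and 82 mm above the bench. Behind the ridge nothing is higher than the bezel
- dial_seat (a point): on the shaft's axis, top of the dial's hub, where the knob's underside rests when home: 14.5 mm above the bezel. x points over the D-shaft's flat and along the dial's white line, z up the shaft. Moves with unit, dial and shaft. Steel D-shaft: 10 mm diameter, 7 mm over the flat, 15 mm high, last 3 mm tapered. Dark dial, 62 mm across, fixed to the shaft, turns stiffly with it (0.04 N m)
- start_plunger (a joint): how far the shaft with its dial is pressed in, m: 0 out, 0.006 fully in. A spring pushes it out: about 4 N to begin, about 8 N fully in
- knob: timer knob, white plastic, 40 g, standing bore down. Origin: centre of its underside; z up; x towards the pointed nose, the flat of the D-bore is on that +x side. Round part: 38 mm diameter, 18 mm high; on it a grip bar 14 mm wide (y), from x = -19 to the nose tip at +27 mm, 18 to 36 mm above the underside. D-bore from below, 16 mm deep, 0.8 mm clear of the shaft all round
- knob_nose (a point): tip of the knob's nose, 27 mm from its axis, 27 mm above its underside
- spare_knob: round white spare knob of 32 mm diameter and 22 mm height, without bar or nose; belongs elsewhere, leave it. Origin: centre of its underside
- tape_roll: grey roll of tape, 68 mm across, 24 mm high; leave it. Origin: centre of its underside
- screwdriver: screwdriver, 190 mm long, lying in front of the console; leave it. Origin: centre of its underside
- blank_plate: cream blanking plate 105 x 70 x 5 mm, lying flat; leave it. Origin: centre of its underside
- screw_jar: clear jar of 60 mm diameter and 75 mm height, steel lid; leave it. Origin: centre of its underside
- multimeter: grey hand multimeter 150 x 75 x 34 mm, lying face up; leave it. Origin: centre of its underside
- spray_bottle: white bottle of 72 mm diameter and 160 mm height; leave it. Origin: centre of its underside
Mind the look-alikes: they are no part of the job. What is shaped like the knob but orange or purple is not meant.

How it is judged:
On the way, in this order (a step that is already met when the one before it is completed fails the run):
1. the timer unit is home against its stop, the catch engaged (value of joint timer above 0.058 m), for 0.2 s.
2. the knob is fully down on the D-shaft, its nose over the white line (horizontal distance between knob and dial_seat below 0.003 m and z of knob in the frame of dial_seat below 0.003 m and x of knob_nose in the frame of dial_seat above 0.02 m and angle between the x axis of knob and the x axis of dial_seat, either way round below 0.25 rad and angle between the z axis of knob and the z axis of dial_seat, either way round below 0.12 rad), for 0.1 s.
At the end, for the whole second after the job is handed in: The timer unit is within 2 mm of its stop (catch engaged); the knob sits on the shaft within 3 mm of its axis and of the hub, upright, nose over the dial's line within 0.25 rad; the shaft is pressed in by more than 4 of its 6 mm; and the fingers are still on the knob (more than 2 N) (all of step 2 and value of joint timer above 0.058 m and value of joint start_plunger above 0.004 m and contact force between the fingers and knob above 2 N); the arm keeps its last pose, push and grip.
It fails at once if another loose thing on the bench is moved by more than 30 mm (distance of any of spare_knob, tape_roll, screwdriver, blank_plate, screw_jar, multimeter, spray_bottle from where it was at the start of the episode above 0.03 m).
It also fails if it takes over 58 s, if anything falls off the work surface, if the arm or the gripper's body presses on something with over 40 N, if the wrist force passes 120 N, or if a joint passes its speed limit or range.

## Working session

There is one attempt and no reset: what is moved stays moved. The work goes in short steps, Python scripts to look and compute and a shell command to move; the robot and the scene stay as the last step left them, time stands still between calls to the robot, and variables do not carry over. Pictures are saved under pics/ and viewed, at most 10 in all, crops included, and the job is handed in when it is done.

```bash
mkdir -p pics
cat > h.py <<'E'
import numpy as np, cv2
from station import monitor, cams, job_done
def K(c):
    h,w=c["frame"].shape[:2]; f=h/2/np.tan(np.radians(c["vertical_fov"])/2)
    return np.array([[f,0,c["cx"]],[0,f,c["cy"]],[0,0,1]])
def snap(n,fn,crop=None,s=1.5):
    c=cams.camera(n); im=c["frame"][:,:,::-1]
    np.save(f'/tmp/{n}.npy',c,allow_pickle=True)
    if crop: u0,v0,u1,v1=crop; im=im[v0:v1,u0:u1]
    cv2.imwrite('pics/'+fn,cv2.resize(im,None,fx=s,fy=s,interpolation=cv2.INTER_CUBIC)); return c
def load(n): return np.load(f'/tmp/{n}.npy',allow_pickle=True).item()
def ray(c,uv):
    p=cv2.undistortPoints(np.array([[uv]],float),K(c),np.array(c["distortion"],float))[0,0]
    T=np.array(c["world_from_camera"]); return T[:3,3],T[:3,:3]@np.array([p[0],p[1],1])
def at(c,uv,z):
    o,d=ray(c,uv); return o+d*(z-o[2])/d[2]
def proj(c,P):
    T=np.linalg.inv(np.array(c["world_from_camera"]))
    return cv2.projectPoints(np.atleast_2d(np.array(P,float)),cv2.Rodrigues(T[:3,:3])[0],T[:3,3],K(c),np.array(c["distortion"],float))[0][:,0]
E
python3 - <<'E'
from h import *
for n in("top","side"):
    c=snap(n,n+"0.png"); print(n,c["vertical_fov"],np.round(c["world_from_camera"],3).tolist())
s=monitor.get_state(); print(s)
E
```

```text
top 46.423787093757056 [[-0.012, -0.989, 0.149, 0.268], [-1.0, 0.012, 0.003, 0.048], [-0.005, -0.148, -0.989, 1.862], [0.0, 0.0, 0.0, 1.0]]
side 47.53743541806924 [[0.998, -0.043, 0.05, 0.468], [-0.066, -0.64, 0.766, -1.053], [-0.002, -0.767, -0.641, 0.991], [0.0, 0.0, 0.0, 1.0]]
{'clock': 0.1, 'joint_positions': array([-1.28957083e+00,  4.80771240e-01,  1.59677614e+00, -3.69130657e-05,
        1.06509658e+00, -4.66129234e-02]), 'joint_velocities': array([ 0.00056223, -0.00144536, -0.00215351,  0.00037748,  0.00075338,
       -0.00064989]), 'joint_efforts': array([ 1.74366931e-03, -9.52254868e+01, -4.31038427e+01,  1.56011242e-04,
        5.38766166e-03, -1.01654709e-04]), 'position': array([ 0.20920219, -0.61504676,  0.23074814]), 'tcp_rot': array([[ 9.46734816e-01,  3.22014107e-01, -3.22795717e-04],
       [ 3.22014268e-01, -9.46734286e-01,  1.00104110e-03],
       [ 1.67475829e-05, -1.05166529e-03, -9.99999447e-01]]), 'contact_force': array([0.27284421, 0.38493158, 0.51190226]), 'torque': array([ 0.01753623,  0.05969807, -0.03152658]), 'grasp_force': 0.0, 'grip_width': 0.9983735754908407}
```

View pics/top0.png

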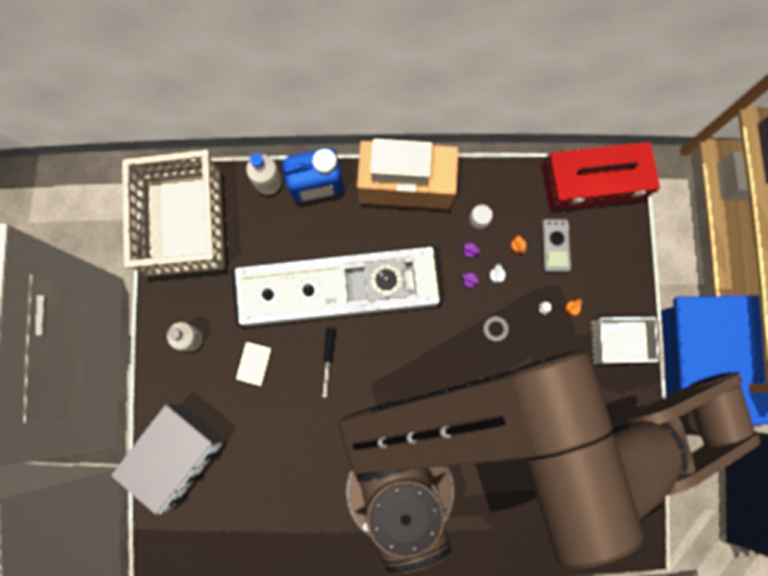

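View pics/side0.png

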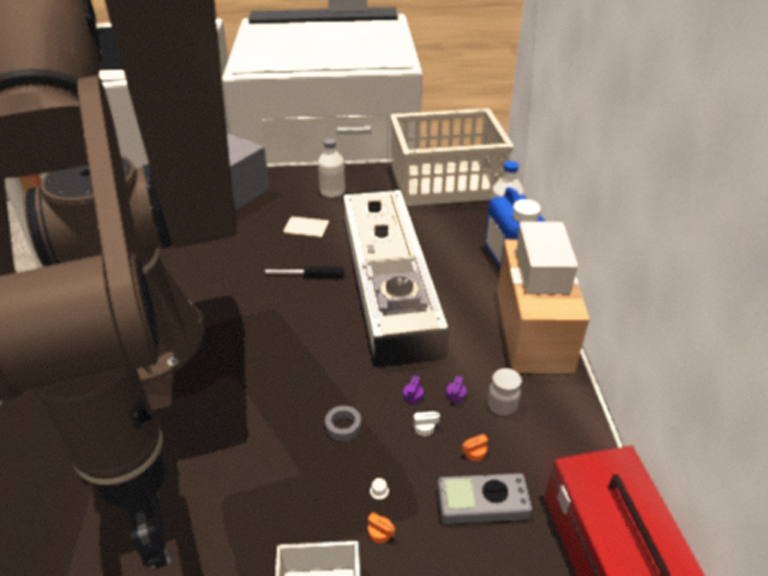

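Top view: the white barred knob is at about (498,272), the timer dial at (386,280) and the ridge at about (411,275). In the side view the knob is at (426,422) and the dial at (400,288). I'll zoom in on both.

Run:
```python
from h import *
def crop(n,b,s):
    im=load(n)["frame"][b[1]:b[3],b[0]:b[2],::-1]
    return cv2.resize(im,None,fx=s,fy=s,interpolation=cv2.INTER_CUBIC)
cv2.imwrite('pics/topc.png',crop("top",(225,160,345,220),6.5))
cv2.imwrite('pics/sidec.png',crop("side",(220,160,310,300),4.2))
```

```text
(no output)
```

View pics/topc.png

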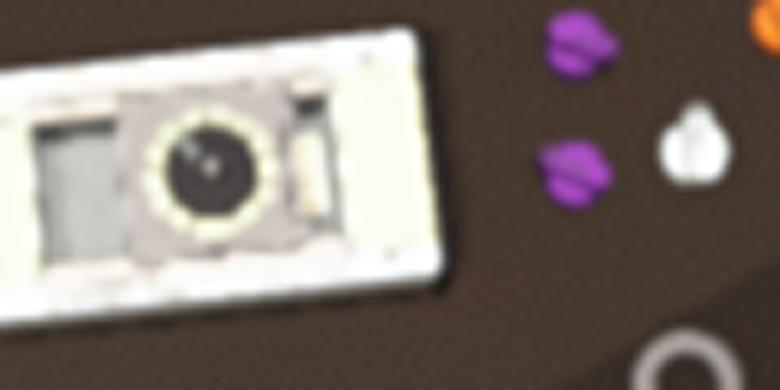

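View pics/sidec.png

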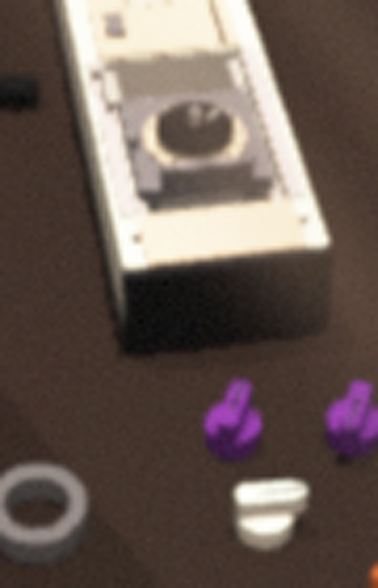

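Top crop: the shaft tip is at about (211,166) and the white line runs to (183,143), which is up and to the left. The knob is at (695,148) with its nose at (697,103), so it points along about +x. The ridge is the strip at x≈288. In the side crop the ridge's outer face is at about (205,185), and the knob's bar runs from (237,495) to (306,490).

Run:
```python
from h import *
t,s=load("top"),load("side")
T=lambda u,v,z:at(t,(225+(u+.5)/6.5-.5,160+(v+.5)/6.5-.5),z)
S=lambda u,v,z:at(s,(220+(u+.5)/4.2-.5,160+(v+.5)/4.2-.5),z)
p=lambda n,x:print(n,np.round(x,4))
p('shaft tip T',T(211,166,.1115)); p('dial T',T(212,168,.094)); p('line end T',T(183,143,.0955)); p('dial S',S(197,130,.094));p('line S a',S(192,112,.0955));p('line S b',S(215,108,.0955))
p('corner far',T(415,30,.08)); p('corner near',T(440,280,.08)); p('knob base T',T(695,152,.018)); p('nose T',T(698,101,.036))
p('knob bar S l',S(237,490,.036));p('knob bar S r',S(307,488,.036));p('knob cyl S',S(265,546,0))
p('cons corner S',S(125,268,.08));p('cons corner S2',S(328,245,.08))
p('ridge top S l',S(140,190,.1));p('ridge top S r',S(270,180,.1)); p('ridge T',T(288,170,.1))
p('c2',at(t,(436/1.5,248/1.5),.08));p('c1',at(t,(236/1.5,268/1.5),.08))
c=t
```

```text
shaft tip T [0.5697 0.0315 0.1115]
dial T [0.5715 0.0307 0.094 ]
line end T [0.5871 0.0484 0.0955]
dial S [0.5731 0.0251 0.094 ]
line S a [0.5709 0.0454 0.0955]
line S b [0.5892 0.0491 0.0955]
corner far [ 0.66   -0.0978  0.08  ]
corner near [ 0.5019 -0.1094  0.08  ]
knob base T [ 0.5912 -0.2824  0.018 ]
nose T [ 0.6213 -0.2824  0.036 ]
knob bar S l [ 0.5746 -0.2799  0.036 ]
knob bar S r [ 0.6211 -0.2814  0.036 ]
knob cyl S [ 0.5925 -0.2996  0.    ]
cons corner S [ 0.5102 -0.1088  0.08  ]
cons corner S2 [ 0.6585 -0.0949  0.08  ]
ridge top S l [ 0.5248 -0.0481  0.1   ]
ridge top S r [ 0.6213 -0.0434  0.1   ]
ridge T [ 0.5686 -0.0159  0.1   ]
c2 [ 0.6552 -0.1068  0.08  ]
c1 [0.6073 0.4377 0.08  ]
```

```bash
python3 -m pendant '[0,0,0,0,7,0,0,0,0,7,0,3.4,-4.3,0,0,0,3.4,-4.3,0,0,0,3.4,-4.3,0,0,0,3.4,-4.3,0,0,0,3.4,-4.3,0,0,0,3.4,-4.3,0,0,0,3.4,-4.3,0,0,0,3.4,-4.3,0,0]'
```

```text
clock: 1.35
position: [0.4523, -0.2483, 0.2312]
tcp_rot: [[0.997, 0.083, -0.0], [0.083, -0.997, 0.0], [-0.0, -0.0, -1.0]]
contact_force: [0.2, -0.7, -0.3]
grip_width: -0.001
grasp_force: 0.0
```

```bash
python3 -m pendant '[0,3.5,-4.3,0,0,0,3.5,-4.3,0,0,0,3.5,-4.3,0,0,0,3.5,-4.3,2,0,0,0,0,4,0,0,0,0,0,0,0,0,0,0,0]'
python3 - <<'E'
from h import *
c=cams.camera("side"); np.save('/tmp/side.npy',c,allow_pickle=True)
cv2.imwrite('pics/side1.png',cv2.resize(c["frame"][100:250,190:330,::-1],None,fx=4,fy=4,interpolation=cv2.INTER_CUBIC))
s=monitor.get_state();print(np.round(proj(c,[s["position"]]),1),s["position"])
E
```

```text
clock: 2.22
position: [0.5769, -0.0674, 0.1722]
tcp_rot: [[0.997, 0.083, 0.0], [0.083, -0.997, -0.0], [0.0, 0.0, -1.0]]
contact_force: [0.1, 0.6, 0.3]
grip_width: 0.003
grasp_force: 0.0
[[271. 190.]] [ 0.57730557 -0.06757188  0.17268547]
```

View pics/side1.png

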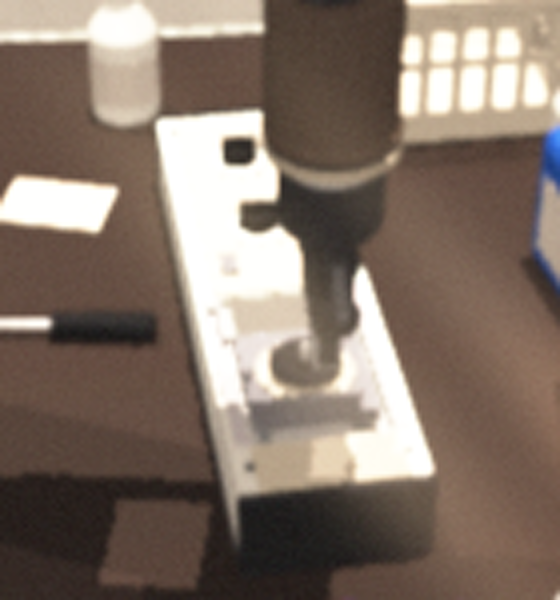

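The picture shows the shut fingers above the dial area, with the TCP projecting to (324,360). The ridge's dark outer face runs from (258,430) to (362,418) at its foot.

Run:
```python
from h import *
c=load("side")
for u,v,z in((258,432,.082),(362,418,.082),(255,408,.1),(360,397,.1)): print(at(c,(190+u/4,100+v/4),z))
```

```text
[ 0.52985095 -0.04282595  0.082     ]
[ 0.61257267 -0.03192787  0.082     ]
[ 0.52808356 -0.03485632  0.1       ]
[ 0.61086069 -0.02737136  0.1       ]
```

```bash
python3 -m pendant '[0,-0.4,0,4,0,0,0,0,3.5,0,0,0,0,1,0,0,0,0,0,0]'; python3 -m pendant '[0,0,-0.7,0,0,0,0,-0.7,0,0,0,0,-0.7,0,0,0,0,-0.7,0,0,0,0,-0.7,0,0,0,0,0,0,0]'
```

```text
clock: 2.78
position: [0.5733, -0.0676, 0.0872]
tcp_rot: [[0.997, 0.083, 0.001], [0.083, -0.997, -0.0], [0.001, 0.0, -1.0]]
contact_force: [0.3, 0.8, 0.8]
grip_width: -0.004
grasp_force: 0.0
clock: 3.52
position: [0.5699, -0.0317, 0.0863]
tcp_rot: [[0.996, 0.084, -0.0], [0.084, -0.996, 0.0], [-0.0, -0.0, -1.0]]
contact_force: [0.0, 0.4, -0.1]
grip_width: -0.001
grasp_force: 0.0
```

```bash
python3 -m pendant '[0,0,-0.5,0,0]'; python3 -m pendant '[0,0,-0.5,0,0]';python3 -m pendant '[0,0,-0.5,0,0]';python3 -m pendant '[0,0,-0.5,0,0]'
```

```text
clock: 3.65
position: [0.5695, -0.0275, 0.0863]
tcp_rot: [[0.997, 0.083, -0.0], [0.083, -0.997, -0.0], [-0.0, 0.0, -1.0]]
contact_force: [-0.0, -3.4, 0.6]
grip_width: 0.0
grasp_force: 1.5
clock: 3.78
position: [0.569, -0.0223, 0.0862]
tcp_rot: [[0.997, 0.083, -0.0], [0.083, -0.997, -0.0], [-0.0, 0.0, -1.0]]
contact_force: [-0.3, -3.6, 0.9]
grip_width: 0.002
grasp_force: 1.5
clock: 3.9
position: [0.5686, -0.0171, 0.0863]
tcp_rot: [[0.997, 0.083, -0.0], [0.083, -0.997, -0.0], [-0.0, 0.0, -1.0]]
contact_force: [-0.4, -2.1, 0.7]
grip_width: 0.0
grasp_force: 1.5
clock: 4.03
position: [0.5681, -0.012, 0.0863]
tcp_rot: [[0.997, 0.083, -0.0], [0.083, -0.997, -0.0], [-0.0, -0.0, -1.0]]
contact_force: [-0.7, -3.0, 0.1]
grip_width: 0.002
grasp_force: 1.5
```

Contact made at about 3 N, so the unit is sliding.

```bash
python3 -m pendant '[0,0,-0.5,0,0,0,0,-0.5,0,0,0,0,-0.5,0,0]'; for i in 1; do python3 -m pendant '[0,0,-0.4,0,0]'; python3 -m pendant '[0,0,-0.4,0,0]';python3 -m pendant '[0,0,-0.4,0,0]';python3 -m pendant '[0,0,-0.4,0,0]';done | grep -E "^pos|^cont"
```

```text
clock: 4.4
position: [0.5669, 0.0027, 0.0863]
tcp_rot: [[0.996, 0.084, -0.0], [0.084, -0.996, -0.0], [-0.0, 0.0, -1.0]]
contact_force: [-2.2, -9.8, -1.1]
grip_width: 0.002
grasp_force: 5.0
position: [0.5665, 0.0066, 0.0863]
contact_force: [-2.2, -5.5, 0.2]
position: [0.5663, 0.0109, 0.0863]
contact_force: [-0.1, -0.3, 0.4]
position: [0.5663, 0.0139, 0.0863]
contact_force: [-0.4, -39.2, -0.5]
position: [0.5663, 0.0148, 0.0865]
contact_force: [1.7, -75.8, -0.8]
```

```bash
python3 -m pendant '[0,0,1.5,0,0,0,0,1,-5,0,0,0,4,-5,0,4.5,0,4.5,0,2,4.5,0,4.5,0,2,4.5,0,4.5,0,2,4.5,0,4.5,0,0,4.5,0,4.5,0,0,4.5,0,0,0,0]'
python3 - <<'E'
from h import *
for n in("top","side"):
    np.save(f'/tmp/{n}.npy',cams.camera(n),allow_pickle=True)
t,s=load("top"),load("side")
def cr(c,u,v,w,h,k): return cv2.resize(c["frame"][v-h:v+h,u-w:u+w,::-1],None,fx=k,fy=k,interpolation=cv2.INTER_CUBIC)
for P in ([.568,.08,.095],[.593,-.281,.02]): print(proj(t,P),proj(s,P))
def box(c,P,w,h,k):
    u,v=np.round(proj(c,P)[0]).astype(int); print(u-w,v-h); return cr(c,u,v,w,h,k)
A=np.hstack([box(t,[.568,.07,.095],24,18,8),box(s,[.568,.07,.095],24,18,8)])
B=np.hstack([box(t,[.593,-.281,.02],24,18,8),box(s,[.593,-.281,.02],24,18,8)])
cv2.imwrite('pics/q.png',np.vstack([A,B]))
E
```

```text
clock: 6.02
position: [0.5758, -0.2728, 0.185]
tcp_rot: [[1.0, -0.024, 0.001], [-0.024, -1.0, -0.001], [0.001, 0.0, -1.0]]
contact_force: [-0.6, 1.1, 0.3]
grip_width: 0.526
grasp_force: 0.0
[[244.8997736 186.3891875]] [[263.58004981 179.89412937]]
[[331.24192216 182.46850518]] [[282.44506819 279.88922311]]
223 168
240 164
307 164
258 262
```

View pics/q.png

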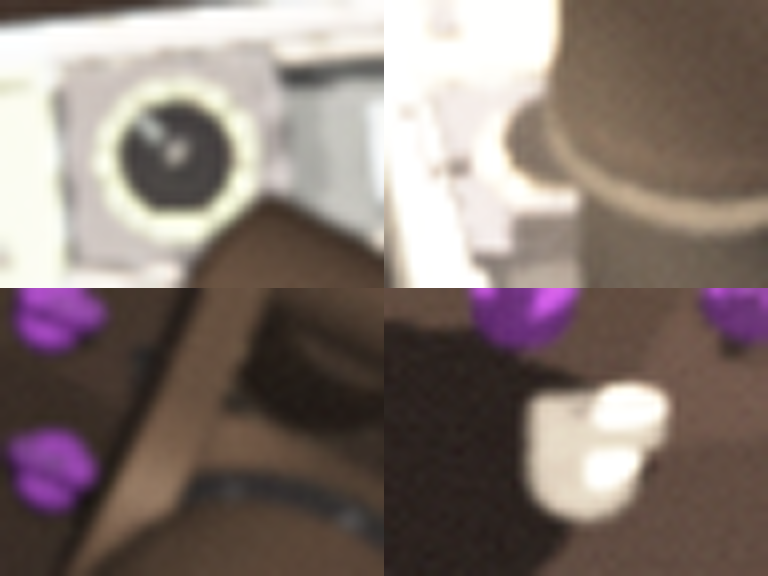

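The dial is home. Its disc is centred at (175,155), the shaft tip is at (176,152), and the line's outer end is at (140,118) in the top-left tile. The knob stands where it was, with its bar along +x. Now the grasp.

```bash
python3 - <<'E'
from h import *
t=load("top")
T=lambda u,v,z:at(t,(223+(u+.5)/8-.5,168+(v+.5)/8-.5),z)
a=T(175.5,155,.092);b=T(176.5,151.5,.1115);print(a,b)
for q in((140,118),(150,126)):
  e=T(*q,.0955)-T(175.5,154.5,.0955);print(e,np.degrees(np.arctan2(e[1],e[0])))
# refine: disc centroid and line direction from pixels
f=t["frame"][168:204,223:271].astype(float).mean(2)
m=(f<110).astype(np.uint8);m[26:,22:]=0
n,l,st,ce=cv2.connectedComponentsWithStats(m);print([(st[i],ce[i]+[223,168]) for i in range(1,n) if st[i][4]>20])
E
python3 -m pendant '[4.5,1.7,0.8,4,0,4.5,0,0,4,0,4.5,0,0,4,0,4.5,0,0,2.5,0,4.5,0,0,1.8,0,4.5,0,0,0,0]'
```

```text
[0.56630049 0.08167869 0.092     ] [0.56476887 0.08079258 0.1115    ]
[0.01876942 0.01761246 0.        ] 43.17859464437362
[0.01463532 0.01263517 0.        ] 40.8051686490281
[(array([ 0,  0, 23,  3, 41], dtype=int32), array([231.53658537, 168.53658537])), (array([ 15,  13,  14,  13, 120], dtype=int32), array([244.99166667, 187.55833333]))]
clock: 6.88
position: [0.5921, -0.2773, 0.0212]
tcp_rot: [[1.0, -0.02, -0.002], [-0.02, -1.0, 0.001], [-0.002, -0.001, -1.0]]
contact_force: [0.4, -0.5, 0.0]
grip_width: 0.528
grasp_force: 0.0
```

```bash
python3 -m pendant '[4.5,0.1,0.4,0,0,4.5,0,0,0,0,2.5,0,0,0,0,2,0,0,0,0,1,0,0,0,0,1,0,0,0,0,1,0,0,0,0,1,0,0,0,0]' 50; python3 -m pendant '[1,0,0,-3,0,1,0,0,-3,0,1,0,0,-4,0,1,0,0,-4,0,1,0,0,-2,0,1,0,0,0,0]'
```

```text
clock: 7.88
position: [0.5935, -0.2825, 0.0225]
tcp_rot: [[1.0, -0.021, 0.0], [-0.021, -1.0, -0.0], [0.0, 0.0, -1.0]]
contact_force: [-1.0, -0.5, 4.9]
grip_width: 0.148
grasp_force: 49.1
clock: 8.62
position: [0.5942, -0.2828, 0.1837]
tcp_rot: [[1.0, -0.021, 0.003], [-0.021, -1.0, -0.001], [0.003, 0.001, -1.0]]
contact_force: [-0.0, -0.1, -1.0]
grip_width: 0.148
grasp_force: 49.0
```

```bash
python3 -m pendant '[1,-0.45,-4.5,0,0,1,-0.45,-4.5,0,0,1,-0.45,-4.5,0,0,1,-0.45,-4.5,0,0,1,-0.45,-4.5,0,0,1,-0.45,-4.5,0,0,1,-0.45,-4.5,0,0,1,-0.4,-4.8,0,0]'; python3 -m pendant '[1,0,0,0,-9,1,0,0,0,-9,1,0,0,0,-9,1,0,0,0,-9,1,0,0,2,-8,1,0,0,2,0,1,0,0,0,0]'
python3 - <<'E'
from h import *
s=monitor.get_state();print(s["joint_positions"])
np.save('/tmp/top.npy',cams.camera("top"),allow_pickle=True)
c=cams.camera("side"); np.save('/tmp/side.npy',c,allow_pickle=True)
P=s["position"]-[0,0,.0225]
u,v=np.round(proj(c,P)[0]).astype(int);print(u,v, proj(c,[P,[.5655,.081,.1115],[.5655,.081,.0965]]))
cv2.imwrite('pics/s2.png',cv2.resize(c["frame"][v-30:v+30,u-40:u+40,::-1],None,fx=9,fy=9,interpolation=cv2.INTER_CUBIC))
E
```

```text
clock: 9.62
position: [0.5647, 0.0825, 0.1808]
tcp_rot: [[1.0, -0.022, -0.002], [-0.022, -1.0, -0.0], [-0.002, 0.0, -1.0]]
contact_force: [1.9, 0.6, -0.0]
grip_width: 0.148
grasp_force: 49.0
clock: 10.5
position: [0.5639, 0.0811, 0.1399]
tcp_rot: [[0.734, 0.679, -0.004], [0.679, -0.734, -0.0], [-0.003, -0.003, -1.0]]
contact_force: [-0.6, -0.0, -1.0]
grip_width: 0.147
grasp_force: 49.1
[8.95784741e-02 4.80990148e-01 1.86699339e+00 9.01623583e-06
 7.97824841e-01 9.13944429e-01]
262 174 [[262.39607762 174.38765053]
 [262.85136959 175.80560629]
 [262.80967675 179.38450622]]
```

View pics/s2.png

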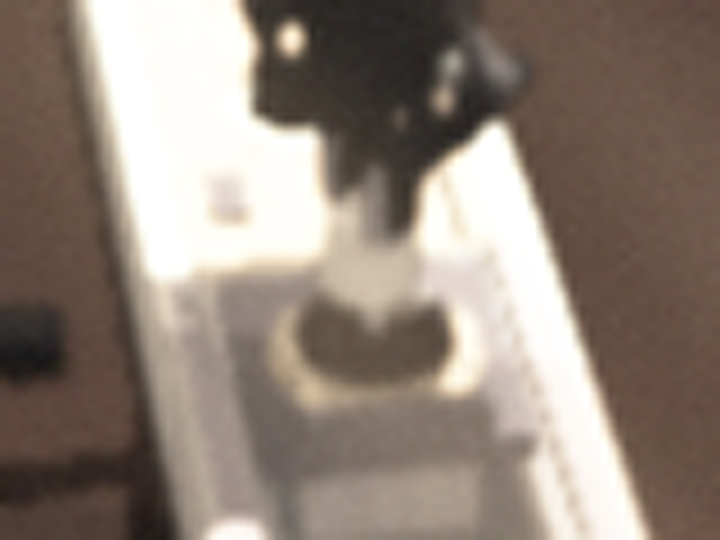

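The knob is held over the dial. Its round part spans columns 323–425 with its front lip at about row 312, the dark disc spans 297–455 with its front edge at about row 383, and the shaft shows at (374,322).

Run:
```python
from h import *
c=load("side");p=np.array([.5639,.0811,.1399])
b=p-[0,0,.0225]
th=np.linspace(0,6.28,200);C=np.c_[np.cos(th),np.sin(th),0*th]
f=lambda P:(proj(c,P)-[222,144]+.5)*9
for n,q,r in(("knob bottom",b,.019),("dial .094",[p[0],p[1],.094],.031),("dial .090",[p[0],p[1],.09],.031)):
    P=f(np.array(q)+r*C);print(n,P.min(0),P.max(0))
print("tip",f([p[0],p[1],.1115]),"hub",f([p[0],p[1],.0965]))
# edge profiles
g=c["frame"].astype(float).mean(2)
print("col",[int(g[r,262:265].mean()) for r in range(168,195)],"from row168")
print("row183",g[182:185,246:282].mean(0).astype(int),"row 175",g[174:177,250:276].mean(0).astype(int))
```

```text
knob bottom [315.92822054 246.6358828 ] [419.93017321 309.97234997]
dial .094 [283.41973293 277.18169192] [451.37489434 381.14282483]
dial .090 [283.47579552 285.63085609] [451.13561207 389.68997971]
tip [[367.78667265 290.76487727]] hub [[367.44031794 322.97504776]]
col [134, 135, 143, 163, 179, 188, 190, 190, 191, 184, 162, 140, 116, 94, 85, 81, 84, 85, 100, 130, 135, 123, 119, 117, 114, 114, 112] from row168
row183 [148 131 113 109 108 123 148 163 163 128  95  86  85  85  81  83  84  84
  83  82  82  81  81  82  86 120 198 241 244 233 215 212 217 214 223 244] row 175 [153 153 153 155 152 150 145 151 167 180 186 189 189 192 190 187 182 180
 190 211 212 215 219 218 218 220]
```

Knob and shaft agree to within about 0.5 mm, so I'll lower it in small steps and watch the force.

```bash
f(){ grep -E "^pos|^cont|^grip_w"; }; python3 -m pendant '[1,0,0,0.3,0,1,0,0,0.2,0]'|f; python3 -m pendant '[1,0,0,0.2,0,1,0,0,0,0]'|f; python3 -m pendant '[1,0,0,0.2,0,1,0,0,0,0]'|f
```

```text
position: [0.5659, 0.0813, 0.1374]
contact_force: [-0.4, -0.3, -0.2]
grip_width: 0.15
position: [0.5656, 0.0812, 0.1351]
contact_force: [-0.3, -0.8, -0.5]
grip_width: 0.146
position: [0.5655, 0.0812, 0.133]
contact_force: [-0.8, 0.0, -0.9]
grip_width: 0.147
```

```bash
f(){ grep -E "^pos|^cont"; }; python3 -m pendant '[1,0,0,0.2,0,1,0,0,0,0]'|f; python3 -m pendant '[1,0,0,0.2,0,1,0,0,0,0]'|f;python3 -m pendant '[1,0,0,0.2,0,1,0,0,0,0]'|f
```

```text
position: [0.5657, 0.0813, 0.131]
contact_force: [0.6, 0.6, -0.8]
position: [0.5658, 0.0813, 0.129]
contact_force: [1.8, 0.7, -0.7]
position: [0.5658, 0.0813, 0.127]
contact_force: [2.3, 1.6, -0.9]
```

The vertical force is zero with a slight lateral force, so the bore is on the shaft. I'll ease sideways and continue down.

```bash
f(){ grep -E "^pos|^cont"; }; python3 -m pendant '[1,0.05,0,0.2,0,1,0,0,0,0]'|f; python3 -m pendant '[1,0.0,0,0.3,0,1,0,0,0,0]'|f;python3 -m pendant '[1,0,0,0.2,0,1,0,0,0,0]'|f;python3 -m pendant '[1,0,0,0.2,0,1,0,0,0,0]'|f
```

```text
position: [0.5658, 0.0815, 0.1249]
contact_force: [0.8, 1.3, -1.4]
position: [0.5659, 0.0815, 0.1218]
contact_force: [1.8, 0.1, -1.7]
position: [0.5659, 0.0815, 0.1199]
contact_force: [-0.7, -0.9, -1.0]
position: [0.566, 0.0816, 0.1182]
contact_force: [-0.1, -0.3, 4.5]
```

```bash
f(){ grep -E "^pos|^cont"; }; python3 -m pendant '[1,0,0,0.2,0,1,0,0,0.2,0,1,0,0,0,0]'|f; python3 -m pendant '[1,0,0,0.1,0,1,0,0,0,0]'|f;python3 -m pendant '[1,0,0,0.1,0,1,0,0,0,0]'|f
```

```text
position: [0.5661, 0.0816, 0.1142]
contact_force: [-2.2, -0.3, 6.7]
position: [0.5661, 0.0816, 0.1132]
contact_force: [-1.5, -0.6, 8.0]
position: [0.5662, 0.0816, 0.1127]
contact_force: [-2.3, -0.0, 15.4]
```

```bash
python3 -m pendant '[1,0,0,0.05,0,1,0,0,0,0,1,0,0,0,0]'
python3 - <<'E'
from h import *
c=cams.camera("side")
cv2.imwrite('pics/s3.png',cv2.resize(c["frame"][150:210,222:302,::-1],None,fx=9,fy=9,interpolation=cv2.INTER_CUBIC))
E
```

```text
clock: 14.35
position: [0.5662, 0.0816, 0.1126]
tcp_rot: [[0.734, 0.679, 0.001], [0.679, -0.734, 0.0], [0.001, 0.001, -1.0]]
contact_force: [-6.4, -1.4, 22.5]
grip_width: 0.146
grasp_force: 52.1
```

View pics/s3.png

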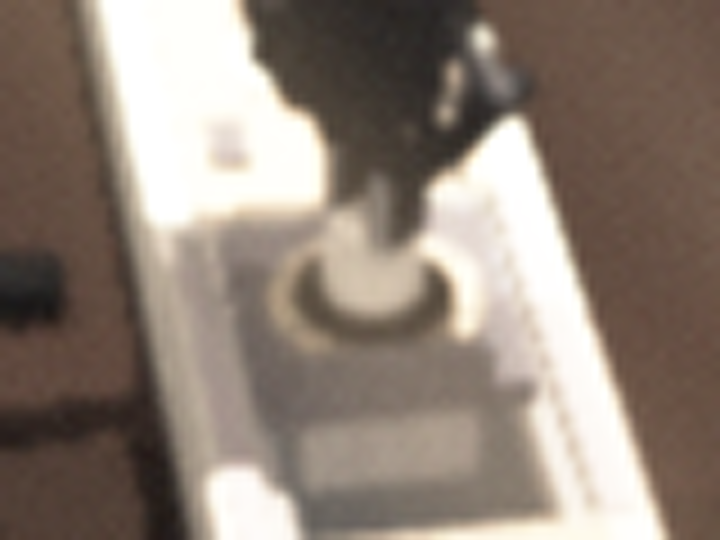

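The knob sits centred on the dial at about (373,290), down on the hub and pressed in at 22 N against the stop. Handing in.

```bash
python3 -c "
from station import job_done
print(job_done())"
```

```text
the job is handed in; nothing more can be done
None
```

I handed the job in at 14.4 s, with no verdict returned: the timer unit is home against its stop, and the knob is down on the D-shaft, turned to the white line, and still held pressed fully in at about 22 N.

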